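Grade a coil spring on the bench tester

ROBOT

A 7-joint arm with a two-finger parallel gripper is mounted at the origin on the work surface. World frame = base frame: x ahead of the robot, y to its left, z up, the work surface at z = 0. Lengths are in mm, angles in rad, forces in N, time in s.
With the tool pointing down it reaches from about 350 to 900 mm from the base axis. Payload 19.9 kg.
Tool frame: the origin (TCP) lies midway between the tips of the shut fingers; the grasp point (between the pads) lies 19 mm behind it (bot.grip_depth is the z of the grasp point in the tool frame, in mm); z points along the fingers, y is the direction in which the jaws open and shut (so a half turn about z gives the same grasp; the last joint's range is limited). The gripper opens to 94 mm and grips with 3 to 60 N. Pads are 16 mm wide; open, the fingers measure 119 mm over their backs; the gripper's body (75 mm by 177 mm) begins 78 mm behind the grasp point.
Start: joints at [-0.042, 0.417, -0.01, 1.614, 0.005, 1.111, -0.053], TCP at [624.979, 0.002, 205.425] pointing down, gripper open.
Joint ranges: [-2.81, 2.81], [-0.39, 2.02], [-1.27, 1.25], [0.06, 2.57], [-1.19, 4.33], [0.19, 2], [-2.82, 2.82]. Speed limits (rad/s): [1.89, 1.89, 2.39, 2.39, 3.01, 3.01, 3.01].

INTERFACE

Orientations are given as a unit quaternion [x, y, z, w].
In Python, from plant import bot gives the robot as it stands.
- The arm moves only by the tool arm_command, never from a script. Its argument "commands" is a list of rows, each an object with "dp": the shift along the tool's x, y, z in mm, a list of three; "rotation": the turn, a rotation vector about the tool's x, y, z in rad, a list of three; "grip": the opening in per cent of the stroke, from 0 (shut) to 100 (fully open). In form: [{"dp": [dx, dy, dz], "rotation": [wx, wy, wz], "grip": grip}, ...]. A call has exactly 10 rows; each row shifts and turns the commanded pose from where the row before left it, along the tool's axes as they then stand; what a row does not reach is not made up. A row lasts 1/12 s, in which the tool goes at most 41.7 mm and 7.16 degrees, less where a joint would pass 70% of its speed; a pose out of reach is approached as far as the arm can. A call is refused whole if a number of a shift passes 41.7 or a number of a turn 0.125, either way. A call with a gripper value outside its range is refused whole. The fingers move at their own pace and stop on an object; the grip force is fixed at half the most. Time passes only in rows, so rows that do not move let the fingers close, or fill a call up. It gives the time, the measured TCP pose, the force and the opening at its end, in the units of the state.
- bot.get_state(): the state, without advancing time (a new reading comes with each control period).
- bot.capture(name): name is "scene" or "side" or "wrist"; returns (picture, depth): 420x560x3 uint8, red, green, blue; 420x560 float32, mm along the optical axis (not along the pixel's ray), 0 where there is no reading.
- bot.camera_info(name): a dict with "camera_matrix" (3x3 intrinsics, pixels), "origin" and "orientation" of the camera in the world. Camera axes: x right, y down, z forward; pixel columns grow to the right and rows downward; lengths in mm; the calibration is good to about 2 mm. A picture is of the moment at which its call begins: read the wrist's pose just before it. camera_info takes no time and is no camera call; for the wrist camera it gives the pose at the moment of the call.
- bot.finish_job(): hands the job in, once; it reports no verdict.
The state is a dict: "time_s": time; "joints": joint angles; "qvel": joint speeds; "joint_efforts": joint torques, N m; "tcp_pos": TCP position; "tool_rot": TCP orientation; "force": force on the tool from outside, world axes, zero at the start; "wrist_torque": the same for the moment, N m; "grip_width": finger opening in mm.
Only numpy, scipy, OpenCV 4.12 (cv2) and the standard library are available. Lean on these libraries where they do the work, as an engineer would, in place of code of your own. Each camera call takes 0.05 s, during which the arm holds its last target. There are 200 camera calls.

TASK

Grade the spring that stands on the tester plate: press its cap straight down until its top is level with the tops of the two gauge posts, hold it there for about a second while you read the force (soft below 7.5 N, stiff above 13.5 N, medium between), and never squash it solid or load the plate beyond 24 N. Then let it up, lift it off and stand it upright, fully home, in the matching well of the grading block (one pip soft, two pips medium, three pips stiff). Leave the two spare springs in their rack, and the screwdriver and the brass connector where they lie.

Things in the scene. Friction and masses are not known exactly. Their poses are not given: they have to be found in the camera images.
- load_plate: round aluminium load plate of the spring tester, 56 mm across; origin at the centre of its top face, about 30 mm above the table, axes of the tester. It sinks 0.1 mm per newton. On it a rim, 33 mm inside diameter, 2.5 mm high, inside which the spring to be graded stands. The tester is a flat grey casting (130 x 230 mm, top 22 mm above the table); place and yaw (within 0.3 rad) vary
- mark (a point): the marked height: midway between the flat tops of the tester's two upright steel gauge posts (10 mm thick, tops 69 mm above the table), on the load plate's axis; axes of the tester. The posts stand 40 mm either side of the plate's centre along the tester's y, so a gripper that takes the spring should close along the tester's x. A free spring's top stands 13 mm above the mark
- needle (a joint): needle of the tester's dial, rad: load on the plate, 0.1 rad per newton, zeroed with a spring standing free on the plate (within 0.04 rad); grows clockwise seen from above. The dial is a white disc, face up, with short ticks at 0, 5, 10, 15, 20 N and two long bold lines at 7.5 N and 13.5 N that part soft, medium and stiff. A wrist force sensor shows the same force
- max_hand (a joint): brass drag hand with a T-shaped end on the same dial, rad, same scale and sense: the needle pushes it on and it stays at the highest load since the start; it starts somewhere at 0.15 to 0.4 rad
- dial (a point): centre of the dial face (76 mm across), 118 mm from the plate's centre along the tester's -y, 35 mm above the table. At 10.5 N the needle points to the tester's -x
- spring_a_mid (a point): spring a: point on its axis 26 mm above its underside (its middle when free), fixed to its foot, z up. Three springs look alike: dark steel foot (30 mm diameter, 10 mm high), open coil (24 mm diameter), bright steel cap (26 mm diameter, 14 mm high), 52 mm tall, 0.1 kg. Any one of the three stands on the load plate; the others are spares. Lift it by the cap, gripped at its sides; the coil does not stretch
- spring_a_top (a point): centre of the top face of spring a's cap; it comes down as the spring is pressed. It begins to give at 1 to 4.5 N, then stiffens evenly; level with the mark it takes about 5 N (if soft), 9.6 N (if medium) or 17 N (if stiff). Its grade cannot be seen
- spring_a_cap (a joint): how far the cap of spring a is pressed down, m: 0 free, 0.011 to 0.013 at the mark, squashed solid above 0.016
- spring_b_mid (a point): spring b: point on its axis 26 mm above its underside (its middle when free), fixed to its foot, z up. Three springs look alike: dark steel foot (30 mm diameter, 10 mm high), open coil (24 mm diameter), bright steel cap (26 mm diameter, 14 mm high), 52 mm tall, 0.1 kg. Any one of the three stands on the load plate; the others are spares. Lift it by the cap, gripped at its sides; the coil does not stretch
- spring_b_top (a point): centre of the top face of spring b's cap; it comes down as the spring is pressed. It begins to give at 1 to 4.5 N, then stiffens evenly; level with the mark it takes about 5 N (if soft), 9.6 N (if medium) or 17 N (if stiff). Its grade cannot be seen
- spring_b_cap (a joint): how far the cap of spring b is pressed down, m: 0 free, 0.011 to 0.013 at the mark, squashed solid above 0.016
- spring_c_mid (a point): spring c: point on its axis 26 mm above its underside (its middle when free), fixed to its foot, z up. Three springs look alike: dark steel foot (30 mm diameter, 10 mm high), open coil (24 mm diameter), bright steel cap (26 mm diameter, 14 mm high), 52 mm tall, 0.1 kg. Any one of the three stands on the load plate; the others are spares. Lift it by the cap, gripped at its sides; the coil does not stretch
- spring_c_top (a point): centre of the top face of spring c's cap; it comes down as the spring is pressed. It begins to give at 1 to 4.5 N, then stiffens evenly; level with the mark it takes about 5 N (if soft), 9.6 N (if medium) or 17 N (if stiff). Its grade cannot be seen
- spring_c_cap (a joint): how far the cap of spring c is pressed down, m: 0 free, 0.011 to 0.013 at the mark, squashed solid above 0.016
- well_1 (a point): centre of the floor of well 1 (one pip: for a soft spring) of the aluminium grading block; 12 mm above the table; axes of the block. The block is 80 x 200 x 24 mm, with three round wells in a row along its y, 62 mm apart, 34 mm diameter, 12 mm deep below its flat top; raised pips at the block's -x edge, 38 mm from each well's centre, number them, from +y to -y
- well_2 (a point): centre of the floor of well 2 (middle, two pips: for a medium spring) of the aluminium grading block; 12 mm above the table; axes of the block. The block is 80 x 200 x 24 mm, with three round wells in a row along its y, 62 mm apart, 34 mm diameter, 12 mm deep below its flat top; raised pips at the block's -x edge, 38 mm from each well's centre, number them, from +y to -y
- well_3 (a point): centre of the floor of well 3 (three pips: for a stiff spring) of the aluminium grading block; 12 mm above the table; axes of the block. The block is 80 x 200 x 24 mm, with three round wells in a row along its y, 62 mm apart, 34 mm diameter, 12 mm deep below its flat top; raised pips at the block's -x edge, 38 mm from each well's centre, number them, from +y to -y
- rack: grey plastic rack, 60 x 150 x 34 mm, origin at the centre of its underside; holds the two spare springs upright at y +40 and -40 mm, their feet 30 mm above the table
- screwdriver: screwdriver lying on the bench, bystander
- connector: upright brass connector body, 18 mm diameter, 35 mm high, bystander; origin at the centre of its underside
There are look-alikes about, which are no part of the job. Leave any orange or turquoise look-alike of the part that bears spring_a_mid alone.

How it is judged:
By the outcome, as a careful person would: the job done as asked, in the order asked, and still so for the second after the job is handed in, with the robot touching nothing.
It also fails if it takes over 51 s, if anything falls off the work surface, if the arm or the gripper's body presses on something with over 40 N, if the wrist force passes 120 N, or if a joint passes its speed limit or range.

## Working session

There is one attempt and no reset: what is moved stays moved. The work goes in short steps, Python scripts to look and compute and a tool call to move; the robot and the scene stay as the last step left them, time stands still between calls to the robot, and variables do not carry over. Pictures are saved under pics/ and viewed, about 8 in all and at most 12, crops included, and the job is handed in when it is done.

Besides the shell and the picture viewer there is one more tool, called after "Request:" as name([rows], argument=value, ...), one row to a line, values as JSON. arm_command: Moves the arm, as the interface text tells. Its arguments: {"type":"object","properties":{"commands":{"type":"array"}},"required":["commands"]}

```bash
mkdir -p pics; ls; python3 - <<'E'
from plant import bot
import cv2,numpy as np
print(bot.get_state()); print(bot.grip_depth)
for n in ("scene","side","wrist"):
    i=bot.camera_info(n); print(n,i)
    p,d=bot.capture(n); cv2.imwrite(f"pics/{n}0.png",p[:,:,::-1]); np.save(f"pics/{n}0.npy",d)
E
```

```text
pics
{'time_s': 0.0, 'joints': array([-0.04150248,  0.41796524, -0.01032754,  1.61415838,  0.0047254 ,
        1.11070485, -0.05296367]), 'qvel': array([-0.00114566,  0.00127098,  0.00118423,  0.00024798, -0.00047733,
        0.00020499, -0.00099173]), 'joint_efforts': array([ 3.52895018e-03, -8.51262331e+01,  6.40313700e-01, -4.25991547e+01,
       -4.87577857e-02,  1.87510403e-02,  1.73272206e-04]), 'tcp_pos': array([ 6.24627293e+02, -3.97124940e-03,  2.04837273e+02]), 'tool_rot': array([ 7.07078115e-01,  7.07135187e-01, -4.63709558e-04, -3.90385771e-04]), 'force': array([-0.07133688, -0.26994739,  0.76843314]), 'wrist_torque': array([-0.03732695,  0.06578769, -0.04343957]), 'grip_width': 94.12560903417987}
-18.8
scene {'camera_matrix': array([[433.33614964,   0.        , 277.66463704],
       [  0.        , 433.33614964, 202.44612132],
       [  0.        ,   0.        ,   1.        ]]), 'origin': array([1010.79688424,  395.24677432,  542.89984336]), 'orientation': array([ 0.33913398,  0.83132234, -0.41157765, -0.15650927])}
side {'camera_matrix': array([[420.11213614,   0.        , 286.14569456],
       [  0.        , 420.11213614, 206.32884657],
       [  0.        ,   0.        ,   1.        ]]), 'origin': array([ 343.89363675, -463.64810221,  659.75773454]), 'orientation': array([ 0.91282471, -0.24484912,  0.09390198, -0.31302136])}
wrist {'camera_matrix': array([[344.40713214,   0.        , 277.04667619],
       [  0.        , 344.40713214, 210.66719884],
       [  0.        ,   0.        ,   1.        ]]), 'origin': array([625.63434224,  79.66428973, 385.46783922]), 'orientation': array([9.90348853e-01, 1.73267729e-04, 1.57050759e-04, 1.38596877e-01])}
```

View pics/scene0.png

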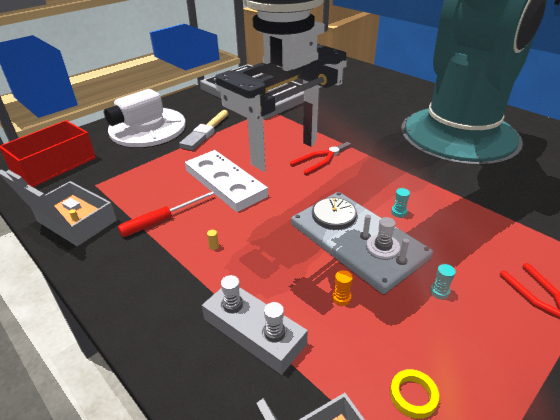

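View pics/side0.png

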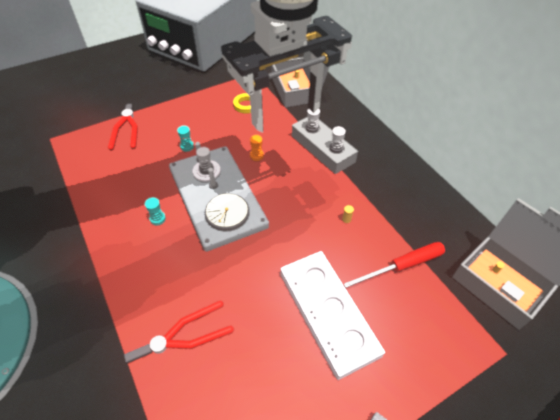

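View pics/wrist0.png

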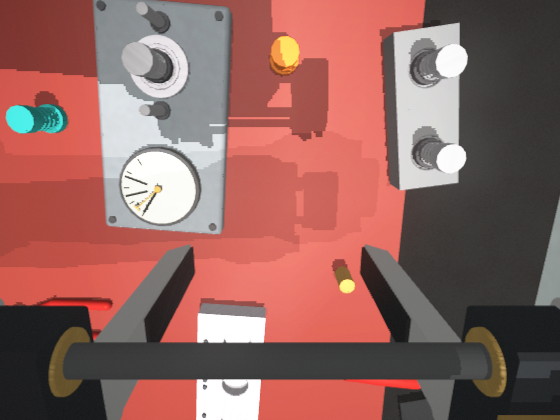

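The three views show the tester with the spring at wrist pixel (140,62), its posts at (155,15) and (155,110), and the dial at (160,187). The rack is at right. The white grading block, with its pips on the robot side, is fully visible in the side view around (330,312). I'll measure using depth and height masks.

```bash
cat > h.py <<'E'
import numpy as np,cv2
from scipy.spatial.transform import Rotation as R
from plant import bot
def cloud(i,d):
    K=i["camera_matrix"]; h,w=d.shape; u,v=np.meshgrid(np.arange(w),np.arange(h))
    p=np.stack([(u-K[0,2])/K[0,0]*d,(v-K[1,2])/K[1,1]*d,d],-1)
    return R.from_quat(i["orientation"]).apply(p.reshape(-1,3)).reshape(h,w,3)+i["origin"]
def ray(i,u,v,z):
    K=i["camera_matrix"]; r=R.from_quat(i["orientation"]).apply([(u-K[0,2])/K[0,0],(v-K[1,2])/K[1,1],1])
    return i["origin"]+r*(z-i["origin"][2])/r[2]
def blobs(m,c,mn=20):
    n,l,s,_=cv2.connectedComponentsWithStats(m.astype(np.uint8))
    for k in range(1,n):
        if s[k,4]>=mn:
            q=c[l==k]; (cx,cy),(a,b),t=cv2.minAreaRect(q[:,:2].astype(np.float32))
            print(s[k].tolist(),"mean",q.mean(0).round(1),"rect",np.round([cx,cy,a,b,t],1))
E
python3 - <<'E'
from h import *
for n in ("wrist","side","scene"):
    i=bot.camera_info(n); d=np.load(f"pics/{n}0.npy"); im=cv2.imread(f"pics/{n}0.png"); c=cloud(i,d)
    z=c[...,2]; ok=(d>0)&(c[...,0]>350)&(c[...,0]<850)&(abs(c[...,1])<350)
    hsv=cv2.cvtColor(im,cv2.COLOR_BGR2HSV); g=hsv[...,1]<60
    for nm,lo,hi in(("cap",78,86),("post",66,72),("dial/plate",32.5,37.5),("tester",20.5,23.2),("block",22.5,26.5)):
        print(n,nm); blobs(ok&g&(z>lo)&(z<hi),c,25 if nm in("cap","post") else 150)
E
```

```text
wrist cap
[122, 42, 34, 34, 898] mean [513.3 121.5  83. ] rect [512.8 121.5  24.9  25.3  88.5]
[433, 44, 35, 35, 916] mean [766.3 120.1  83.3] rect [767.1 120.4  25.5  25.1  71.2]
[434, 143, 33, 30, 741] mean [777.   41.5  83.3] rect [778.1  41.3  25.4  25.5  55.2]
wrist post
[136, 2, 14, 14, 148] mean [516.1 161.1  69.8] rect [515.7 161.4   9.5   9.5  17.4]
[139, 104, 13, 12, 115] mean [509.8  81.9  69.9] rect [509.6  82.    9.4   9.4  64. ]
[430, 145, 9, 22, 37] mean [767.6  42.9  69.3] rect [768.1  42.3  19.    5.   78.3]
wrist dial/plate
[393, 23, 67, 167, 7120] mean [768.7  85.3  35.5] rect [773.1  80.7  61.3 150.2   7.8]
[141, 43, 39, 46, 347] mean [518.5 120.2  33.7] rect [516.1 120.7  39.7  33.   71.8]
[119, 147, 81, 79, 4732] mean [504.3   6.   35.6] rect [503.2   4.4  83.   82.9  34.3]
wrist tester
[93, 0, 137, 234, 10088] mean [510.2  83.7  22.5] rect [508.6  66.9 227.9 128.7  85.5]
wrist block
[94, 0, 135, 233, 15037] mean [513.   85.7  23.5] rect [508.7  67.1 226.6 126.9  85.5]
[198, 312, 68, 30, 1545] mean [ 568.7 -168.    25.1] rect [ 570.5 -171.6   39.9   80.4   86.3]
[... 747 characters left out ...]
0.5 -274.8  153.8   80.4   85.6]
scene cap
[379, 217, 16, 11, 130] mean [512.9 122.5  79.8] rect [512.5 122.7  24.   23.8  73.8]
[221, 275, 18, 15, 202] mean [778.2  42.2  79.8] rect [778.2  41.7  25.7  24.4  71.5]
[264, 302, 19, 17, 243] mean [767.5 120.9  79.8] rect [767.3 120.2  26.2  23.8  45.9]
scene post
[378, 227, 16, 6, 38] mean [521.3 126.3  69.1] rect [519.4 125.6  10.1  24.5  28.2]
[222, 287, 18, 8, 46] mean [783.5  49.7  69.6] rect [782.   48.7  11.   24.6  59.1]
[265, 316, 19, 8, 45] mean [773.8 128.   69.1] rect [771.5 127.6   9.5  24.6  58.6]
scene dial/plate
scene tester
[187, 150, 80, 54, 1366] mean [ 564.6 -240.7   21.7] rect [ 563.9 -251.5  201.3   81.5   85.3]
scene block
```

Request:
arm_command([
  {"dp": [0, 0, 0], "rotation": [0, 0, 0.079], "grip": 0},
  {"dp": [14, -15.2, 10], "rotation": [0, 0, 0], "grip": 0},
  {"dp": [14, -15.2, 10], "rotation": [0, 0, 0], "grip": 0},
  {"dp": [14, -15.2, 10], "rotation": [0, 0, 0], "grip": 0},
  {"dp": [14, -15.2, 10], "rotation": [0, 0, 0], "grip": 0},
  {"dp": [14, -15.2, 10], "rotation": [0, 0, 0], "grip": 0},
  {"dp": [14, -15.2, 10], "rotation": [0, 0, 0], "grip": 0},
  {"dp": [14, -15.2, 10], "rotation": [0, 0, 0], "grip": 0},
  {"dp": [14.4, -15.1, 10], "rotation": [0, 0, 0], "grip": 0},
  {"dp": [0, 0, 0], "rotation": [0, 0, 0], "grip": 0},
])

```text
time_s: 0.98
tcp_pos: [509.5, 124.4, 123.7]
tool_rot: [0.733, 0.68, -0.001, -0.001]
force: [1.0, 1.1, -1.0]
grip_width: 30.7
```

```bash
cat >> h.py <<'E'
def st():
    s=bot.get_state(); r=R.from_quat(s["tool_rot"]).as_matrix()
    print("t",round(s["time_s"],2),"tcp",s["tcp_pos"].round(2),"F",s["force"].round(2),"w",round(s["grip_width"],1),"yaw",round(float(np.arctan2(r[0,0],r[1,0])),4),"z",r[:,2].round(4)); return s,r
def to(x,y):
    s,r=st(); print("dp xy to target",(r.T@np.array([x-s["tcp_pos"][0],y-s["tcp_pos"][1],0])).round(2))
E
python3 -c "
from h import *
st();st();to(512.5,121.6)
p,d=bot.capture('scene'); cv2.imwrite('pics/s1.png',cv2.resize(p[140:300,260:460,::-1],None,fx=4,fy=4,interpolation=2)[:600])
st()"
```

```text
t 0.98 tcp [509.51 124.44 123.72] F [ 0.97  1.14 -1.02] w 30.7 yaw 0.0751 z [-3.4e-03  2.0e-04 -1.0e+00]
t 0.98 tcp [509.51 124.44 123.72] F [ 0.97  1.14 -1.02] w 30.7 yaw 0.0751 z [-3.4e-03  2.0e-04 -1.0e+00]
t 0.98 tcp [509.51 124.44 123.72] F [ 0.97  1.14 -1.02] w 30.7 yaw 0.0751 z [-3.4e-03  2.0e-04 -1.0e+00]
dp xy to target [-2.61  3.2  -0.01]
t 1.03 tcp [511.17 122.96 124.66] F [-0.58 -0.39 -0.47] w 27.1 yaw 0.0762 z [-2.e-03 -1.e-04 -1.e+00]
```

View pics/s1.png

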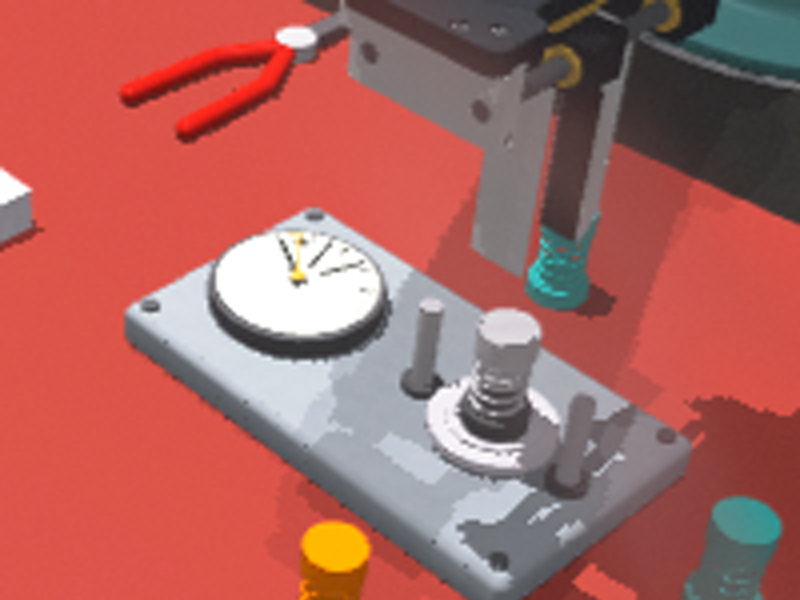

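The dial at (298,280) in the crop can be read from here, with the needle near zero and the brass drag hand just beside it. The fingers hang clear above the spring, so I'll settle and lower.

Request:
arm_command([
  {"dp": [0, 0, 8], "rotation": [0, 0, 0], "grip": 0},
  {"dp": [0, 0, 8], "rotation": [0, 0, 0], "grip": 0},
  {"dp": [0, 0, 8], "rotation": [0, 0, 0], "grip": 0},
  {"dp": [0, 0, 6], "rotation": [0, 0, 0], "grip": 0},
  {"dp": [0, 0, 2], "rotation": [0, 0, 0], "grip": 0},
  {"dp": [0, 0, 0], "rotation": [0, 0, 0], "grip": 0},
  {"dp": [0, 0, 0], "rotation": [0, 0, 0], "grip": 0},
  {"dp": [0, 0, 0], "rotation": [0, 0, 0], "grip": 0},
  {"dp": [0, 0, 0], "rotation": [0, 0, 0], "grip": 0},
  {"dp": [0, 0, 0], "rotation": [0, 0, 0], "grip": 0},
])

```text
time_s: 1.87
tcp_pos: [512.9, 121.7, 93.7]
tool_rot: [0.734, 0.679, 0.0, 0.0]
force: [0.1, -0.7, 0.1]
grip_width: 0.3
```

```bash
python3 -c "
from h import *
st();to(512.5,121.6)"
```

```text
t 1.87 tcp [512.89 121.71  93.73] F [ 0.1  -0.68  0.12] w 0.3 yaw 0.079 z [ 4.e-04  1.e-04 -1.e+00]
t 1.87 tcp [512.89 121.71  93.73] F [ 0.1  -0.68  0.12] w 0.3 yaw 0.079 z [ 4.e-04  1.e-04 -1.e+00]
dp xy to target [-0.14 -0.38 -0.  ]
```

Request:
arm_command([
  {"dp": [0, 0, 4], "rotation": [0, 0, 0], "grip": 0},
  {"dp": [0, 0, 4], "rotation": [0, 0, 0], "grip": 0},
  {"dp": [0, 0, 2], "rotation": [0, 0, 0], "grip": 0},
  {"dp": [0, 0, 1], "rotation": [0, 0, 0], "grip": 0},
  {"dp": [0, 0, 1], "rotation": [0, 0, 0], "grip": 0},
  {"dp": [0, 0, 1], "rotation": [0, 0, 0], "grip": 0},
  {"dp": [0, 0, 1], "rotation": [0, 0, 0], "grip": 0},
  {"dp": [0, 0, 1], "rotation": [0, 0, 0], "grip": 0},
  {"dp": [0, 0, 0], "rotation": [0, 0, 0], "grip": 0},
  {"dp": [0, 0, 0], "rotation": [0, 0, 0], "grip": 0},
])

```text
time_s: 2.7
tcp_pos: [512.7, 121.7, 78.5]
tool_rot: [0.734, 0.679, -0.0, -0.0]
force: [-1.0, 0.9, 2.4]
grip_width: 0.1
```

```bash
python3 -c "
from h import *
st()"
```

```text
t 2.7 tcp [512.72 121.65  78.46] F [-0.99  0.89  2.41] w 0.1 yaw 0.079 z [-1.e-04 -0.e+00 -1.e+00]
```

Request:
arm_command([
  {"dp": [0, 0, 1.5], "rotation": [0, 0, 0], "grip": 0},
  {"dp": [0, 0, 1.5], "rotation": [0, 0, 0], "grip": 0},
  {"dp": [0, 0, 1.5], "rotation": [0, 0, 0], "grip": 0},
  {"dp": [0, 0, 1.5], "rotation": [0, 0, 0], "grip": 0},
  {"dp": [0, 0, 1], "rotation": [0, 0, 0], "grip": 0},
  {"dp": [0, 0, 1], "rotation": [0, 0, 0], "grip": 0},
  {"dp": [0, 0, 0.5], "rotation": [0, 0, 0], "grip": 0},
  {"dp": [0, 0, 0], "rotation": [0, 0, 0], "grip": 0},
  {"dp": [0, 0, 0], "rotation": [0, 0, 0], "grip": 0},
  {"dp": [0, 0, 0], "rotation": [0, 0, 0], "grip": 0},
])

```text
time_s: 3.53
tcp_pos: [512.7, 121.7, 70.0]
tool_rot: [0.734, 0.679, -0.0, 0.0]
force: [-1.5, -1.0, 5.0]
grip_width: 0.5
```

```bash
python3 -c "
from h import *
st()
for k in range(6):
    p,d=bot.capture('scene'); st()
cv2.imwrite('pics/s2.png',cv2.resize(p[180:280,300:430,::-1],None,fx=6,fy=6,interpolation=2))
"
```

```text
t 3.53 tcp [512.74 121.66  70.  ] F [-1.49 -0.98  4.98] w 0.5 yaw 0.0789 z [-0. -0. -1.]
t 3.58 tcp [512.76 121.64  70.  ] F [-1.48 -0.92  5.04] w 0.5 yaw 0.079 z [ 0. -0. -1.]
t 3.63 tcp [512.73 121.64  69.98] F [-1.48 -0.27  3.73] w 0.5 yaw 0.079 z [-0. -0. -1.]
t 3.68 tcp [512.76 121.67  69.99] F [-1.59 -0.77  4.49] w 0.4 yaw 0.0789 z [ 0. -0. -1.]
t 3.73 tcp [512.72 121.62  69.96] F [-1.17 -0.4   3.83] w 0.4 yaw 0.079 z [-0. -0. -1.]
t 3.78 tcp [512.72 121.64  69.95] F [-0.57 -1.08  4.23] w 0.3 yaw 0.079 z [-1.e-04 -0.e+00 -1.e+00]
t 3.83 tcp [512.74 121.66  69.96] F [-1.93 -0.15  4.47] w 0.7 yaw 0.079 z [-0. -0. -1.]
```

View pics/s2.png

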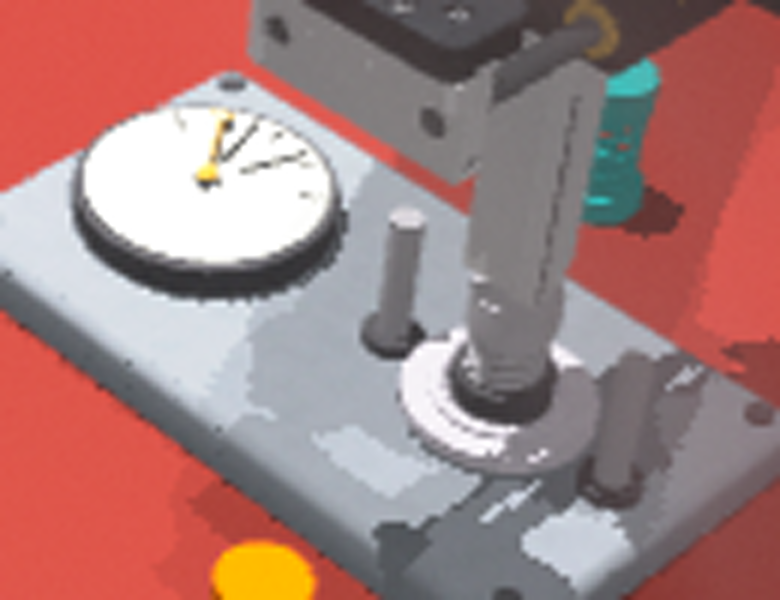

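The needle at (225,120) has pushed the drag hand to about 4–5 N, short of the 7.5 N line, which means soft. Next is the last millimetre, then the hold.

Request:
arm_command([
  {"dp": [0, 0, 0.5], "rotation": [0, 0, 0], "grip": 0},
  {"dp": [0, 0, 0.45], "rotation": [0, 0, 0], "grip": 0},
  {"dp": [0, 0, 0], "rotation": [0, 0, 0], "grip": 0},
  {"dp": [0, 0, 0], "rotation": [0, 0, 0], "grip": 0},
  {"dp": [0, 0, 0], "rotation": [0, 0, 0], "grip": 0},
  {"dp": [0, 0, 0], "rotation": [0, 0, 0], "grip": 0},
  {"dp": [0, 0, 0], "rotation": [0, 0, 0], "grip": 0},
  {"dp": [0, 0, 0], "rotation": [0, 0, 0], "grip": 0},
  {"dp": [0, 0, 0], "rotation": [0, 0, 0], "grip": 0},
  {"dp": [0, 0, 0], "rotation": [0, 0, 0], "grip": 0},
])

```text
time_s: 4.67
tcp_pos: [512.7, 121.6, 69.0]
tool_rot: [0.734, 0.679, -0.0, -0.0]
force: [-0.7, -0.8, 5.3]
grip_width: 0.4
```

```bash
python3 - <<'E'
from h import *
i=bot.camera_info('scene'); F=[];Z=[]; ims=[]
for k in range(12):
    p,d=bot.capture('scene'); s=bot.get_state(); F.append(s["force"][2]);Z.append(s["tcp_pos"][2]); ims.append(p)
st(); print("Fz",np.mean(F),"z",np.mean(Z))
im=np.mean(ims,0).astype(np.uint8); cv2.imwrite('pics/s3full.png',im[:,:,::-1])
# rectify dial face to top view (tester -x up, so -y left...): 6 px/mm
y=-0.079; ex=np.array([np.cos(y),np.sin(y)]); ey=np.array([-np.sin(y),np.cos(y)]); c0=np.array([512.8,121.6])-118*ey
K=i["camera_matrix"]; Ri=R.from_quat(i["orientation"]).inv()
def proj(P): q=K@Ri.apply(np.asarray(P)-i["origin"]); return q[:2]/q[2]
src=[];dst=[]
for a in(-45,45):
    for b in(-45,45):
        w=c0+a*ex+b*ey; src.append(proj([*w,35-2])); dst.append([270+b*6,270+a*6])  # up=-x, right=+y (from above, clockwise preserved?)
H=cv2.getPerspectiveTransform(np.float32(src),np.float32(dst)); cv2.imwrite('pics/dial3.png',cv2.warpPerspective(im[:,:,::-1],H,(540,540),flags=2))
E
```

```text
t 5.27 tcp [512.7  121.62  68.97] F [-0.9   0.04  4.92] w 0.6 yaw 0.079 z [-1.e-04 -1.e-04 -1.e+00]
Fz 4.684338901939792 z 68.98180182257241
```

View pics/dial3.png

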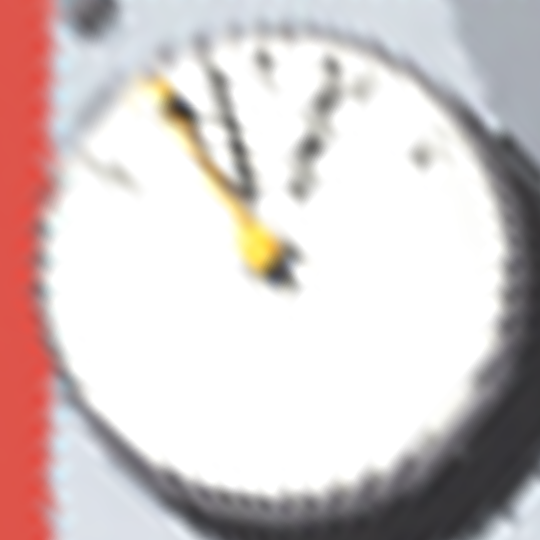

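The hold is over 1 s. The wrist force averages 4.7 N and the needle at (160,85) reads about 5 N, so the spring is soft and belongs in well 1. I'll let it up and open the jaws.

Request:
arm_command([
  {"dp": [0, 0, -4], "rotation": [0, 0, 0], "grip": 0},
  {"dp": [0, 0, -4], "rotation": [0, 0, 0], "grip": 0},
  {"dp": [0, 0, -4], "rotation": [0, 0, 0], "grip": 0},
  {"dp": [0, 0, -4], "rotation": [0, 0, 0], "grip": 0},
  {"dp": [0, 0, -8], "rotation": [0, 0, 0], "grip": 0},
  {"dp": [0, 0, -8], "rotation": [0, 0, 0], "grip": 20},
  {"dp": [0, 0, 0], "rotation": [0, 0, 0], "grip": 53},
  {"dp": [0, 0, 0], "rotation": [0, 0, 0], "grip": 53},
  {"dp": [0, 0, 0], "rotation": [0, 0, 0], "grip": 53},
  {"dp": [0, 0, 0], "rotation": [0, 0, 0], "grip": 53},
])

```text
time_s: 6.1
tcp_pos: [512.5, 121.6, 100.7]
tool_rot: [0.734, 0.679, -0.0, -0.0]
force: [-0.3, -0.0, -0.5]
grip_width: 30.3
```

```bash
python3 - <<'E'
from h import *
st()
for n in("scene","side"):
    i=bot.camera_info(n); p,d=bot.capture(n); c=cloud(i,d); z=c[...,2]
    blobs((d>0)&(z>77)&(z<84)&(abs(c[...,0]-512)<60)&(abs(c[...,1]-121)<30),c,25)
    if n=="scene": cv2.imwrite('pics/s4.png',cv2.resize(p[170:280,290:440,::-1],None,fx=5,fy=5,interpolation=2))
E
```

```text
t 6.1 tcp [512.53 121.57 100.69] F [-0.28 -0.01 -0.49] w 30.3 yaw 0.0789 z [-5.e-04 -2.e-04 -1.e+00]
[379, 217, 16, 11, 127] mean [513.7 123.4  79.5] rect [513.1 122.6  22.5  25.4  64.4]
[197, 147, 13, 11, 109] mean [510.7 120.2  79.8] rect [510.3 120.   24.4  25.1   4. ]
```

View pics/s4.png

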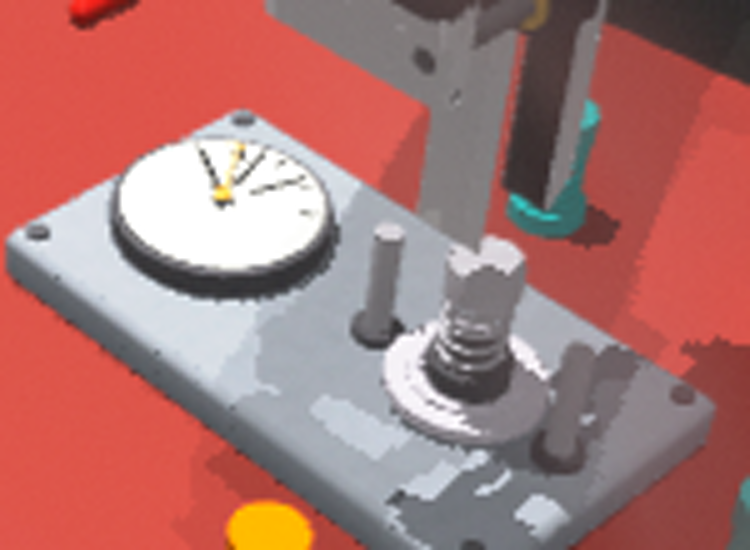

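The spring has come back up, the needle is at zero, and the drag hand stays near 5 N. Once the jaws are open I'll lower around the cap.

Request:
arm_command([
  {"dp": [0, 0, 0], "rotation": [0, 0, 0], "grip": 53},
  {"dp": [0, 0, 0], "rotation": [0, 0, 0], "grip": 53},
  {"dp": [0, 0, 3], "rotation": [0, 0, 0], "grip": 53},
  {"dp": [0, 0, 8], "rotation": [0, 0, 0], "grip": 53},
  {"dp": [0, 0, 8], "rotation": [0, 0, 0], "grip": 53},
  {"dp": [0, 0, 8], "rotation": [0, 0, 0], "grip": 53},
  {"dp": [0, 0, 8], "rotation": [0, 0, 0], "grip": 53},
  {"dp": [0, 0, 6], "rotation": [0, 0, 0], "grip": 53},
  {"dp": [0, 0, 3], "rotation": [0, 0, 0], "grip": 53},
  {"dp": [0, 0, 0], "rotation": [0, 0, 0], "grip": 53},
])

```text
time_s: 7.03
tcp_pos: [512.3, 121.5, 56.1]
tool_rot: [0.734, 0.679, -0.001, -0.0]
force: [-0.1, 0.0, -1.1]
grip_width: 50.2
```

Request:
arm_command([
  {"dp": [0, 0, 0], "rotation": [0, 0, 0], "grip": 20},
  {"dp": [0, 0, 0], "rotation": [0, 0, 0], "grip": 20},
  {"dp": [0, 0, 0], "rotation": [0, 0, 0], "grip": 20},
  {"dp": [0, 0, 0], "rotation": [0, 0, 0], "grip": 20},
  {"dp": [0, 0, 0], "rotation": [0, 0, 0], "grip": 20},
  {"dp": [0, 0, 0], "rotation": [0, 0, 0], "grip": 15},
  {"dp": [0, 0, 0], "rotation": [0, 0, 0], "grip": 15},
  {"dp": [0, 0, 0], "rotation": [0, 0, 0], "grip": 15},
  {"dp": [0, 0, 0], "rotation": [0, 0, 0], "grip": 15},
  {"dp": [0, 0, 0], "rotation": [0, 0, 0], "grip": 15},
])

```text
time_s: 7.87
tcp_pos: [512.8, 121.7, 57.0]
tool_rot: [0.734, 0.679, 0.0, 0.0]
force: [-0.3, 0.2, 0.7]
grip_width: 25.1
```

The jaws stopped at about the cap's 26 mm diameter. Next I'll lift and head for the block.

Request:
arm_command([
  {"dp": [0, 0, -5], "rotation": [0, 0, 0], "grip": 0},
  {"dp": [0, 0, -15], "rotation": [0, 0, 0], "grip": 0},
  {"dp": [0, 0, -20], "rotation": [0, 0, 0], "grip": 0},
  {"dp": [0, 0, -20], "rotation": [0, 0, 0], "grip": 0},
  {"dp": [0, 0, -10], "rotation": [0, 0, 0], "grip": 0},
  {"dp": [0, 0, -5], "rotation": [0, 0, 0], "grip": 0},
  {"dp": [-8, 2, 0], "rotation": [0, 0, 0], "grip": 0},
  {"dp": [-16, 4, 0], "rotation": [0, 0, 0], "grip": 0},
  {"dp": [-24, 5, 0], "rotation": [0, 0, 0], "grip": 0},
  {"dp": [-28, 6, 0], "rotation": [0, 0, 0], "grip": 0},
])

```text
time_s: 8.7
tcp_pos: [523.0, 44.0, 130.8]
tool_rot: [0.734, 0.679, -0.001, -0.001]
force: [0.5, 0.6, -1.1]
grip_width: 25.5
```

Request:
arm_command([
  {"dp": [-30, 7, 0], "rotation": [0, 0, 0], "grip": 0},
  {"dp": [-32, 7, 0], "rotation": [0, 0, 0], "grip": 0},
  {"dp": [-34, 8, 0], "rotation": [0, 0, 0], "grip": 0},
  {"dp": [-34, 8, 0], "rotation": [0, 0, 0], "grip": 0},
  {"dp": [-34, 8, 0], "rotation": [0, 0, 0], "grip": 0},
  {"dp": [-34, 8, 0], "rotation": [0, 0, 0], "grip": 0},
  {"dp": [-34, 8, 0], "rotation": [0, 0, 0], "grip": 0},
  {"dp": [-30, 7, 0], "rotation": [0, 0, 0], "grip": 0},
  {"dp": [-22, 5, 0], "rotation": [0, 0, 0], "grip": 0},
  {"dp": [-14, 2, 0], "rotation": [0, 0, 0], "grip": 0},
])

```text
time_s: 9.53
tcp_pos: [566.8, -261.4, 130.5]
tool_rot: [0.735, 0.678, -0.001, -0.0]
force: [0.3, -0.7, -2.6]
grip_width: 25.3
```

Request:
arm_command([
  {"dp": [0, 0, 0], "rotation": [0, 0, 0], "grip": 0},
  {"dp": [0, 0, 0], "rotation": [0, 0, 0], "grip": 0},
  {"dp": [0, 0, 0], "rotation": [0, 0, 0], "grip": 0},
  {"dp": [0, 0, 0], "rotation": [0, 0, 0], "grip": 0},
  {"dp": [0, 0, 0], "rotation": [0, 0, 0], "grip": 0},
  {"dp": [0, 0, 0], "rotation": [0, 0, 0], "grip": 0},
  {"dp": [0, 0, 0], "rotation": [0, 0, 0], "grip": 0},
  {"dp": [0, 0, 0], "rotation": [0, 0, 0], "grip": 0},
  {"dp": [0, 0, 0], "rotation": [0, 0, 0], "grip": 0},
  {"dp": [0, 0, 0], "rotation": [0, 0, 0], "grip": 0},
])

```text
time_s: 10.37
tcp_pos: [567.9, -257.9, 132.0]
tool_rot: [0.734, 0.679, -0.0, -0.0]
force: [0.6, -0.3, -0.7]
grip_width: 25.4
```

```bash
python3 - <<'E'
from h import *
s,r=st(); i=bot.camera_info("wrist")
p,d=bot.capture("wrist"); cv2.imwrite('pics/w5.png',p[:,:,::-1]); np.save('pics/w5.npy',d)
c=cloud(i,d); z=c[...,2]; b=(d>0)&(abs(c[...,0]-565)<70)&(c[...,1]<-130)&(c[...,1]>-330)
print("top"); blobs(b&(z>22.5)&(z<26.5),c,200)
print("floor"); blobs(b&(z>9)&(z<17)&(abs(c[...,0]-565)<30),c,100)
E
```

```text
t 10.37 tcp [ 567.94 -257.85  131.99] F [ 0.61 -0.33 -0.74] w 25.4 yaw 0.079 z [-1.e-04 -0.e+00 -1.e+00]
top
[219, 79, 102, 185, 12001] mean [ 565.1 -213.6   25.2] rect [ 565.6 -230.6  156.2   80.3   85.7]
floor
[260, 107, 41, 42, 1320] mean [ 576.7 -191.2   13.4] rect [ 576.7 -191.3   33.6   33.6   65.3]
[261, 183, 39, 36, 1049] mean [ 571.9 -254.4   13.4] rect [ 571.9 -254.2   31.9   32.8   54.3]
```

View pics/w5.png

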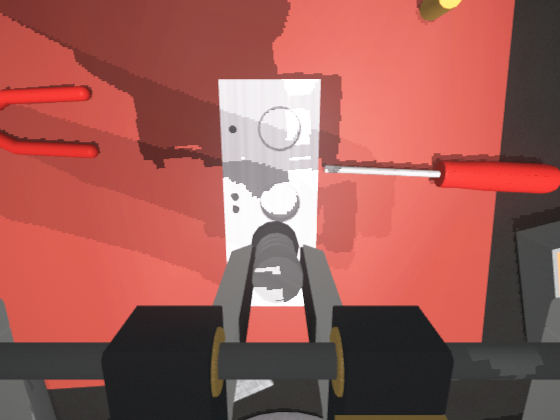

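The wells sit about 8 mm off the block's centreline, and the one-pip well is at pixel (279,128). Before lowering I'll check where the held spring's foot is relative to the TCP with the same camera.

```bash
python3 - <<'E'
from h import *
from scipy.optimize import least_squares
d=np.load('pics/w5.npy'); i=bot.camera_info("wrist"); s,r=st()
c=cloud(i,d); q=c[(d>0)&(np.hypot(c[...,0]-568,c[...,1]+258)<22)]
print(np.histogram(q[:,2],bins=range(95,175,5)))
for lo,hi,rad in((104,115,15),(142,156,13)):
    a=q[(q[:,2]>lo)&(q[:,2]<hi)]
    if len(a)<20: continue
    f=least_squares(lambda v:np.hypot(a[:,0]-v[0],a[:,1]-v[1])-rad,[568,-258],loss="soft_l1")
    print(lo,len(a),f.x.round(2),a[:,2].min().round(1),np.abs(f.fun).mean().round(2))
# well1 rim & floor by edge ellipse rays
im=cv2.imread('pics/w5.png'); z=c[...,2]
m=((d>0)&(z<17)&(z>9)&(np.hypot(c[...,0]-576,c[...,1]+191)<25)).astype(np.uint8)
k=max(cv2.findContours(m,0,2)[0],key=cv2.contourArea); (u,v),rr=cv2.minEnclosingCircle(k)
print(u,v,rr,"z12",ray(i,u,v,12).round(1),"z24",ray(i,u,v,24).round(1)); to(576.5,-191.1)
E
```

```text
t 10.42 tcp [ 567.96 -257.88  132.02] F [ 0.55  0.02 -0.36] w 25.0 yaw 0.079 z [-0.e+00 -1.e-04 -1.e+00]
(array([   0,    0,   52,  122,  455,  135,  136,  115,  213,  149,  275,
        307, 2159,  185,  217]), array([ 95, 100, 105, 110, 115, 120, 125, 130, 135, 140, 145, 150, 155,
       160, 165, 170]))
104 174 [ 567.42 -258.19] 106.6 0.26
142 748 [ 568.73 -257.6 ] 142.0 2.67
280.0 127.79268646240234 20.816810607910156 z12 [ 576.9 -191.2   12. ] z24 [ 576.9 -190.7   24. ]
t 10.42 tcp [ 567.96 -257.88  132.02] F [ 0.55  0.02 -0.36] w 25.0 yaw 0.079 z [-0.e+00 -1.e-04 -1.e+00]
dp xy to target [67.25  3.25 -0.  ]
```

Request:
arm_command([
  {"dp": [10, 0.8, 0], "rotation": [0, 0, 0], "grip": 0},
  {"dp": [18, 1, 0], "rotation": [0, 0, 0], "grip": 0},
  {"dp": [18, 1, 6], "rotation": [0, 0, 0], "grip": 0},
  {"dp": [15, 0.6, 10], "rotation": [0, 0, 0], "grip": 0},
  {"dp": [6.4, 0.4, 14], "rotation": [0, 0, 0], "grip": 0},
  {"dp": [0, 0, 15], "rotation": [0, 0, 0], "grip": 0},
  {"dp": [0, 0, 14], "rotation": [0, 0, 0], "grip": 0},
  {"dp": [0, 0, 8], "rotation": [0, 0, 0], "grip": 0},
  {"dp": [0, 0, 4], "rotation": [0, 0, 0], "grip": 0},
  {"dp": [0, 0, 0], "rotation": [0, 0, 0], "grip": 0},
])

```text
time_s: 11.25
tcp_pos: [576.8, -190.6, 60.4]
tool_rot: [0.734, 0.679, -0.0, -0.0]
force: [0.2, 0.1, -0.4]
grip_width: 25.1
```

Request:
arm_command([
  {"dp": [0, 0, 0], "rotation": [0, 0, 0], "grip": 0},
  {"dp": [0, 0, 0], "rotation": [0, 0, 0], "grip": 0},
  {"dp": [0, 0, 0], "rotation": [0, 0, 0], "grip": 0},
  {"dp": [0, 0, 0], "rotation": [0, 0, 0], "grip": 0},
  {"dp": [0, 0, 0], "rotation": [0, 0, 0], "grip": 0},
  {"dp": [0, 0, 0], "rotation": [0, 0, 0], "grip": 0},
  {"dp": [0, 0, 0], "rotation": [0, 0, 0], "grip": 0},
  {"dp": [0, 0, 0], "rotation": [0, 0, 0], "grip": 0},
  {"dp": [0, 0, 0], "rotation": [0, 0, 0], "grip": 0},
  {"dp": [0, 0, 0], "rotation": [0, 0, 0], "grip": 0},
])

```text
time_s: 12.08
tcp_pos: [577.1, -191.0, 61.0]
tool_rot: [0.734, 0.679, -0.0, -0.0]
force: [0.5, 0.7, -0.2]
grip_width: 25.4
```

```bash
python3 - <<'E'
from h import *
to(576.5,-191.1)
p,_=bot.capture('scene'); q,_=bot.capture('side')
a=cv2.resize(p[120:220,170:290,::-1],(400,400*100//120),interpolation=2); b=cv2.resize(q[220:320,260:380,::-1],(400,400*100//120),interpolation=2)
cv2.imwrite('pics/s6.png',np.hstack([a,b]))
E
```

```text
t 12.08 tcp [ 577.06 -191.01   60.99] F [ 0.53  0.73 -0.16] w 25.4 yaw 0.0789 z [-1.e-04 -0.e+00 -1.e+00]
dp xy to target [-0.14 -0.55  0.  ]
```

View pics/s6.png

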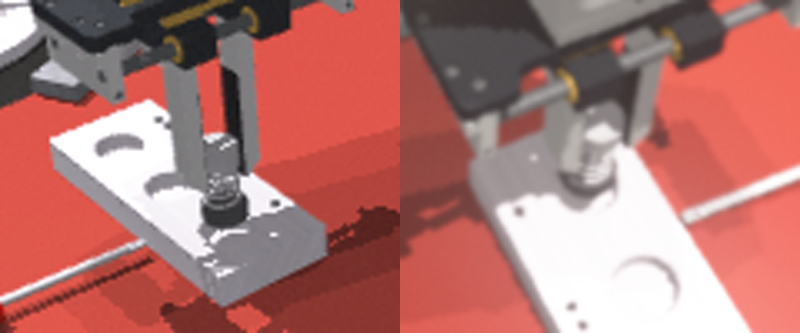

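The spring hangs upright over the one-pip well in both views. I'll lower it slowly.

Request:
arm_command([
  {"dp": [0, -0.2, 3], "rotation": [0, 0, 0], "grip": 0},
  {"dp": [0, 0, 3], "rotation": [0, 0, 0], "grip": 0},
  {"dp": [0, 0, 2], "rotation": [0, 0, 0], "grip": 0},
  {"dp": [0, 0, 2], "rotation": [0, 0, 0], "grip": 0},
  {"dp": [0, 0, 2], "rotation": [0, 0, 0], "grip": 0},
  {"dp": [0, 0, 2], "rotation": [0, 0, 0], "grip": 0},
  {"dp": [0, 0, 2], "rotation": [0, 0, 0], "grip": 0},
  {"dp": [0, 0, 1], "rotation": [0, 0, 0], "grip": 0},
  {"dp": [0, 0, 0], "rotation": [0, 0, 0], "grip": 0},
  {"dp": [0, 0, 0], "rotation": [0, 0, 0], "grip": 0},
])

```text
time_s: 13.02
tcp_pos: [576.9, -191.0, 44.0]
tool_rot: [0.734, 0.679, -0.0, -0.0]
force: [0.5, -0.4, -1.3]
grip_width: 25.4
```

Request:
arm_command([
  {"dp": [0, 0, 1], "rotation": [0, 0, 0], "grip": 0},
  {"dp": [0, 0, 1], "rotation": [0, 0, 0], "grip": 0},
  {"dp": [0, 0, 1], "rotation": [0, 0, 0], "grip": 0},
  {"dp": [0, 0, 1], "rotation": [0, 0, 0], "grip": 0},
  {"dp": [0, 0, 0.5], "rotation": [0, 0, 0], "grip": 0},
  {"dp": [0, 0, 0.5], "rotation": [0, 0, 0], "grip": 0},
  {"dp": [0, 0, 0], "rotation": [0, 0, 0], "grip": 0},
  {"dp": [0, 0, 0], "rotation": [0, 0, 0], "grip": 0},
  {"dp": [0, 0, 0], "rotation": [0, 0, 0], "grip": 0},
  {"dp": [0, 0, 0], "rotation": [0, 0, 0], "grip": 0},
])

```text
time_s: 13.85
tcp_pos: [576.8, -191.0, 39.0]
tool_rot: [0.734, 0.679, -0.0, -0.0]
force: [-1.6, -0.5, 0.3]
grip_width: 25.2
```

```bash
python3 - <<'E'
from h import *
F=[]
for k in range(6): bot.capture('side'); F.append(bot.get_state()["force"])
print(np.mean(F,0)); st()
E
```

```text
[-0.97449478  0.11055416  1.27652025]
t 14.15 tcp [ 576.82 -190.99   38.98] F [-0.77 -0.01  1.1 ] w 25.6 yaw 0.079 z [-1.e-04 -0.e+00 -1.e+00]
```

The force changed from −1 N to +1.3 N at the expected seated height, so the foot is on the well floor. I'll release and retreat.

Request:
arm_command([
  {"dp": [0, 0, 0], "rotation": [0, 0, 0], "grip": 35},
  {"dp": [0, 0, 0], "rotation": [0, 0, 0], "grip": 53},
  {"dp": [0, 0, 0], "rotation": [0, 0, 0], "grip": 53},
  {"dp": [0, 0, 0], "rotation": [0, 0, 0], "grip": 53},
  {"dp": [0, 0, 0], "rotation": [0, 0, 0], "grip": 53},
  {"dp": [0, 0, 0], "rotation": [0, 0, 0], "grip": 53},
  {"dp": [0, 0, 0], "rotation": [0, 0, 0], "grip": 53},
  {"dp": [0, 0, -4], "rotation": [0, 0, 0], "grip": 53},
  {"dp": [0, 0, -8], "rotation": [0, 0, 0], "grip": 53},
  {"dp": [0, 0, -12], "rotation": [0, 0, 0], "grip": 53},
])

```text
time_s: 14.98
tcp_pos: [576.4, -190.9, 63.2]
tool_rot: [0.735, 0.679, -0.0, -0.001]
force: [1.3, -0.5, -0.6]
grip_width: 49.9
```

Request:
arm_command([
  {"dp": [0, 0, -16], "rotation": [0, 0, 0], "grip": 53},
  {"dp": [0, 0, -18], "rotation": [0, 0, 0], "grip": 53},
  {"dp": [0, 0, -18], "rotation": [0, 0, 0], "grip": 53},
  {"dp": [-10, 0, -18], "rotation": [0, 0, 0], "grip": 53},
  {"dp": [-15, 0, -10], "rotation": [0, 0, 0], "grip": 53},
  {"dp": [-20, 0, 0], "rotation": [0, 0, 0], "grip": 53},
  {"dp": [-20, 0, 0], "rotation": [0, 0, 0], "grip": 53},
  {"dp": [-10, 0, 0], "rotation": [0, 0, 0], "grip": 53},
  {"dp": [0, 0, 0], "rotation": [0, 0, 0], "grip": 53},
  {"dp": [0, 0, 0], "rotation": [0, 0, 0], "grip": 53},
])

```text
time_s: 15.82
tcp_pos: [570.8, -265.8, 142.9]
tool_rot: [0.735, 0.678, -0.0, -0.0]
force: [-0.5, -0.1, 0.2]
grip_width: 49.9
```

```bash
python3 - <<'E'
from h import *
st(); i=bot.camera_info("wrist"); p,d=bot.capture("wrist"); c=cloud(i,d); z=c[...,2]
m=(d>0)&(np.hypot(c[...,0]-577,c[...,1]+191)<30)
print("cap"); blobs(m&(z>58)&(z<72),c,25); print("hist",np.histogram(z[m],bins=range(8,74,4)))
p2,_=bot.capture("scene"); cv2.imwrite('pics/f.png',np.hstack([p[60:360,100:500,::-1],cv2.resize(p2[90:390,150:500,::-1],(400,300))]))
E
```

```text
t 15.82 tcp [ 570.76 -265.81  142.93] F [-0.48 -0.07  0.18] w 49.9 yaw 0.0799 z [-3.e-04  3.e-04 -1.e+00]
cap
[257, 101, 36, 37, 994] mean [ 576.3 -190.8   65.3] rect [ 576.4 -190.8   25.2   25.1   33.3]
hist (array([   9,  205,   38,  206, 2717,    0,    0,    0,    0,    0,    0,
          0,    0,   37,  957,    0]), array([ 8, 12, 16, 20, 24, 28, 32, 36, 40, 44, 48, 52, 56, 60, 64, 68, 72]))
```

View pics/f.png

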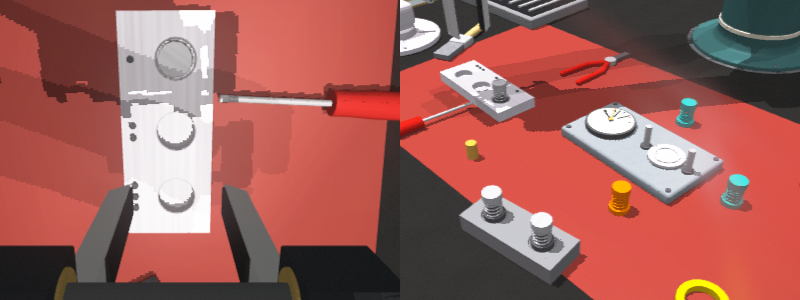

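The spring stands in the one-pip well. Its top reads 65.3 mm, against 64 mm expected plus the roughly 1.2 mm bias this camera shows on known heights, so it is fully home. The spares, screwdriver, connector and look-alikes are undisturbed.

```bash
python3 -c "
from h import *
st(); print(bot.finish_job())"
```

```text
t 15.92 tcp [ 571.15 -264.49  142.87] F [-0.26  0.2   0.2 ] w 49.8 yaw 0.0779 z [-3.e-04  7.e-04 -1.e+00]
the job is handed in; nothing more can be done
None
```

The spring graded as soft and now stands in well 1 (one pip). I handed the job in at 15.9 s, and no verdict was reported.

- **Grading:** I pressed the cap with the shut fingers to z = 69.0 mm, level with the post tops, and held it for just over a second. The wrist force averaged 4.7 N and the dial needle showed about 5 N, both well below the 7.5 N line. The drag hand stayed near 5 N, so the load never came close to 24 N.
- **Placing:** I lifted the spring by its cap and lowered it into well 1 until I felt the floor.
- **Last checks:**
  - The cap top is at (576.4, −190.8), within 1 mm of the measured well centre.
  - The cap top reads 65.3 mm high. That is about 64 mm after the 1–1.4 mm that this camera over-reads on known heights, so the foot is fully home.
  - The cap outline is round, so the spring stands upright.
  - The arm was well clear of everything, and in the last views the spares, screwdriver, connector and look-alikes looked undisturbed.
- **Disagreement:** the scene and side cameras differed from the wrist camera by 1–2 mm, within the stated calibration. No check failed.

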